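# Prop the open chassis and hold it upright

### The job

First press the raised end of the blue foot pad down so that the pad sits level in its pocket. Then flip the yellow kickstand down past its over-centre point so that it stays down, and last bring the chassis upright and keep holding it there, because it tips back if let go: finish while still holding it. Leave the multimeter, mug and screwdriver where they are.

Things in the scene. Friction and masses are not known exactly. Their poses are not given: they have to be found in the camera images.
- cradle: Grey base plate of the service cradle, fixed to the bench, 240 (x) x 270 (y) x 16 mm; position and yaw vary; origin at the centre of its underside, z up. In its frame the chassis hinge axis runs along x at y = -50, z = 36 mm. A pocket with 5 mm high steel rims, 116 (x) x 66 (y) mm inside, floor at z = 16 mm, is centred at x = -20, y = 60 mm.
- pad_top (a point): Centre of the upper face of the loose blue foot pad, a plate 110 (x) x 60 (y) x 6 mm, about 120 g, in the cradle's pocket, long side along the cradle's x; z is its upward normal. At the start its -x end is propped up by a stud (0.12 rad of tilt); seated, it lies level with its upper face 22 mm above the bench.
- pad_high (a point): Point on the pad's upper face 10 mm from its raised (-x) short edge, midway across: the place to press. Below it is a brass push-fit stud, 12 mm proud of the pocket floor at the start, that slides straight down with about 6 N of friction and stays where it is pushed.
- chassis (a joint): Lean of the open instrument chassis about its hinge, rad: 0 upright, positive leans towards the kickstand (+y of the cradle), negative away. Starts at -0.30 on its stop. About 1.4 kg with a transformer on its -y side, so it always falls back to -0.30 unless held; 2 to 5 N at the handle raises it.
- handle_mid (a point): Middle of the carrying handle on the chassis: round black bar 14 mm thick, 110 mm free length, along the cradle's x; the chassis (180 mm long, 50 mm wide) ends 50 mm below the bar's axis. Axes are the chassis's: x along the bar, z away from the hinge. It moves on an arc of radius 195 mm about the hinge axis.
- kickstand (a joint): Angle of the yellow kickstand about its pivot, rad: 0 stowed (pointing 35 degrees above the chassis's +x), 2.18 fully down (end stop; straight down when the chassis is upright). A spring drives it away from dead centre (leg level, about 0.6) to either end: short of that it flips back, past it it snaps down; about 2 N down at the foot flips it.
- kick_foot (a point): Centre of the red ball foot, 18 mm across, 78.5 mm from the pivot axis. The outer 40 mm of the leg is a straight round bar 10 mm thick, square to the pivot axis and pointing away from it. With the chassis upright and the kickstand down the foot hangs 1.5 mm above the seated pad and stops the chassis leaning further.
- kick_pivot (a point): Kickstand pivot at its hub on the +y face of the chassis, 75 mm from the chassis hinge axis; its y is the pivot axis. The outer part of the leg and the foot lie 86 mm out from here along y.
- meter: Bystander: yellow handheld multimeter lying on the bench, 150 x 75 x 36 mm, origin at the centre of its underside.
- mug: Bystander: white mug, 80 mm across, 90 mm tall, handle at its +y, origin at the centre of its underside.
- screwdriver: Bystander: screwdriver lying on the bench along its x axis.
There are look-alikes about, which are no part of the job. There is more than one size of the part that bears pad_top; the job needs the smallest.

How it is judged:
By the outcome, as a careful person would: the job done as asked, in the order asked, and still so for the second after the job is handed in, while the arm keeps its last pose, push and grip.
It also fails if it takes over 48 s, if anything falls off the work surface, if the arm or the gripper's body presses on something with over 40 N, if the wrist force passes 120 N, or if a joint passes its speed limit or range.

### The arm

A 7-joint arm with a two-finger parallel gripper is mounted at the origin on the work surface. World frame = base frame: x ahead of the robot, y to its left, z up, the work surface at z = 0. Lengths are in mm, angles in rad, forces in N, time in s.
With the tool pointing down it reaches from about 425 to 975 mm from the base axis. Payload 16.7 kg.
Tool frame: the origin (TCP) lies at the very end of the fingers, on their centre line; the grasp point (between the pads) lies 19 mm behind it; z points along the fingers, y is the line along which they close (so a half turn about z gives the same grasp; the last joint's range is limited). The gripper opens to 85 mm and grips with 20 to 120 N. Pads are 22 mm wide; open, the fingers measure 114 mm over their backs; the gripper's body (76 mm by 85 mm) begins 54 mm behind the grasp point. The pads swing forward as they close: fully open they stand 13 mm farther back than shut.
Start: joints at [1.165, 0.426, 0.074, 1.606, -0.034, 1.111, -0.067], TCP at [170.758, -653.007, 231.302] pointing down, gripper open.
Joint ranges: [-2.85, 2.85], [-0.5, 2.14], [-1.23, 1.37], [0.21, 2.46], [-1.02, 4.16], [0.16, 2.05], [-2.73, 2.73]. Speed limits (rad/s): [1.89, 1.89, 2.39, 2.39, 3.01, 3.01, 3.01].

### API

Orientations are given as a rotation vector (axis times angle).
In Python, from rig import * gives the robot as it stands.
- The arm moves only by the tool play_rows, never from a script. Its argument "motion" is a list that holds one entry, the list of rows, each a list of 5 numbers: the closure, from 0 (fully open) to 1 (shut), then the shift along the tool's x, y, z in m, then the turn about the tool's z in degrees. A call has 1 to 20 rows; each row is the pose to reach, as a shift and turn from the pose commanded when the call began, along the tool's axes at that moment; what a row does not reach only later rows make up. A row lasts 1/12 s, in which the tool goes at most 41.7 mm and 7.16 degrees, less where a joint would pass 70% of its speed; a pose out of reach is approached as far as the arm can. A call with a gripper value outside its range is refused whole. The fingers move at their own pace and stop on an object; the grip force is fixed at half the most. Time passes only in rows, so rows that repeat a pose let the fingers close. It gives the time, the measured TCP pose, the force, the opening and the grip force at its end, in the units of the state.
- get_state(): the state, without advancing time (a new reading comes with each control period).
- camera(name): name is "scene" or "top" or "wrist"; returns (picture, depth): 480x640x3 uint8, red, green, blue; 480x640 float32, mm along the optical axis (not along the pixel's ray), 0 where there is no reading.
- camera_model(name): a dict with "fx", "fy", "cx", "cy" (pixels), "k1" (the pictures are not rectified: a ray, as slopes to the right and down, at radius r is drawn at 1 + k1 r^2 times it, then the intrinsics apply), "view" (4x4, takes a point from world to camera coordinates). Camera axes: x right, y up, looking along -z (the intrinsics and any distortion apply to the point x, -y, -z); pixel columns grow to the right and rows downward; lengths in mm; the calibration is good to about 2 mm. A picture is of the moment at which its call begins: read the wrist's pose just before it. camera_model takes no time and is no camera call; for the wrist camera it gives the pose at the moment of the call.
- close_job(): hands the job in; it is judged then, once.
The state is a dict: "time": time; "qpos": joint angles; "joint_vel": joint speeds; "tau": joint torques, N m; "position": TCP position; "eef_rot": TCP orientation; "wrist_force": force on the tool from outside, world axes, zero at the start; "torque": the same for the moment, N m; "opening": opening from 0.0 (shut) to 1.0 (fully open); "gripper_force": force on a finger pad.
Only numpy, scipy, OpenCV 4.12 (cv2) and the standard library are available. Lean on these libraries where they do the work, as an engineer would, in place of code of your own. Each camera call takes 0.05 s, during which the arm holds its last target. There are 200 camera calls.

## Working session

There is one attempt and no reset: what is moved stays moved. The work goes in short steps, Python scripts to look and compute and a tool call to move; the robot and the scene stay as the last step left them, time stands still between calls to the robot, and variables do not carry over. Pictures are saved under pics/ and viewed, at most 10 in all, crops included, and the job is handed in when it is done.

Besides the shell and the picture viewer there is one more tool, called after "Call:" by a JSON object that holds its "method" and its "body", one argument or row to a line. play_rows: Moves the arm, as the interface text tells. Its arguments: {"type":"object","properties":{"motion":{"type":"array"}},"required":["motion"]}

```bash
mkdir -p pics; ls; cat > h.py <<'E'
from rig import *
import numpy as np, cv2
from scipy.spatial.transform import Rotation as R
def snap(n,f):
    m=camera_model(n); p,d=camera(n); cv2.imwrite('pics/'+f+'.png',p[:,:,::-1]); np.savez('pics/'+f+'.npz',p=p,d=d,**{k:np.array(v) for k,v in m.items()}); return m,p,d
def load(f):
    z=np.load('pics/'+f+'.npz'); return {k:z[k] for k in('fx','fy','cx','cy','k1','view')},z['p'],z['d']
def cloud(m,d):
    K=np.array([[m['fx'],0,m['cx']],[0,m['fy'],m['cy']],[0,0,1.]],float)
    v,u=np.mgrid[:480,:640]; q=np.stack([u,v],-1).reshape(-1,1,2).astype(float)
    s=cv2.undistortPoints(q,K,np.array([float(m['k1']),0,0,0])).reshape(480,640,2)
    c=np.stack([s[...,0]*d,-s[...,1]*d,-d],-1); V=np.array(m['view']); 
    return (c-V[:3,3])@V[:3,:3]
E
python3 - <<'E'
from h import *
print(get_state())
for n in('scene','top'):
    m,p,d=snap(n,n+'0'); print(n,np.array(m['view']).round(2).tolist())
E
```

```text
pics
{'time': 0.0, 'qpos': array([ 1.1654867 ,  0.42672694,  0.07385088,  1.60663192, -0.03407592,
        1.11079716, -0.06706344]), 'joint_vel': array([2.02460502e-04, 2.98001587e-04, 6.45965539e-04, 8.02517235e-04,
       5.89395364e-06, 2.41878376e-04, 3.95867846e-04]), 'tau': array([-4.09590702e-04, -9.49805117e+01,  3.76142085e+00, -4.63518691e+01,
        1.93585659e-02,  1.01764451e-02,  6.50796579e-06]), 'position': array([ 170.65161146, -652.63785575,  230.60298805]), 'eef_rot': array([-3.11466408e+00, -4.00590794e-01,  4.43598385e-04]), 'wrist_force': array([ 0.70264803, -0.36567246,  0.615619  ]), 'torque': array([0.04467015, 0.00420122, 0.01473856]), 'gripper_force': 0.0, 'opening': 1.001389371295124}
scene [[-0.76, 0.65, -0.02, 368.1], [-0.41, -0.46, 0.79, 104.8], [0.5, 0.61, 0.61, -1463.71], [0.0, 0.0, 0.0, 1.0]]
top [[-0.02, -1.0, 0.02, 23.82], [0.99, -0.02, 0.14, -537.47], [-0.14, 0.03, 0.99, -1138.78], [0.0, 0.0, 0.0, 1.0]]
```

View pics/scene0.png

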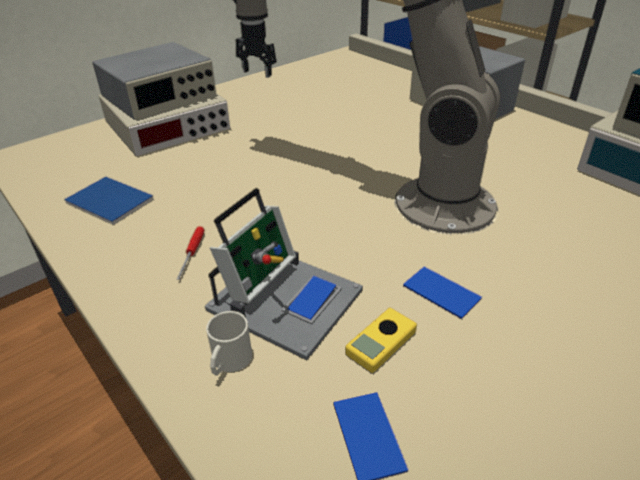

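View pics/top0.png

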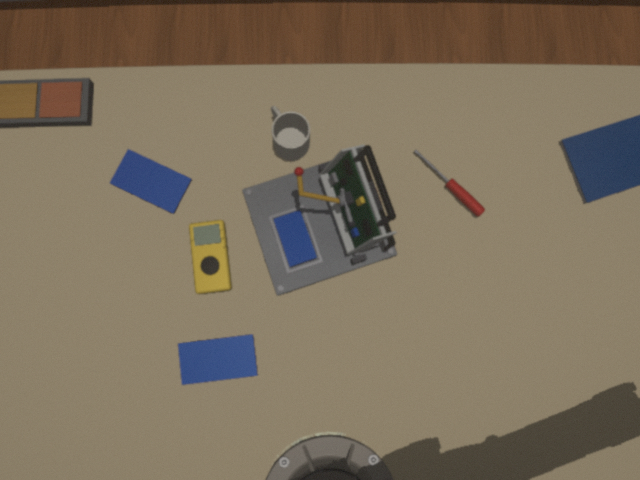

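The scene picture shows the cradle at (285,290). In the top picture it is centred near (320,222), with the pad at (295,238), the red foot at (299,172), the handle bar around (380,185), the mug at (290,135), the meter at (210,257) and the screwdriver at (450,185). The other blue plates are larger look-alikes on the bench. Cradle +y points image left and cradle +x points image up.

```bash
cat > m.py <<'E'
from h import *
m,p,d=load('top0'); P=cloud(m,d); hsv=cv2.cvtColor(p,cv2.COLOR_RGB2HSV).astype(int)
h,s,v=[hsv[...,i] for i in range(3)]
box=np.zeros((480,640),bool); box[140:300,235:405]=1
z=P[...,2]
print('bench z',np.median(z[350:400,500:600]))
g=box&(abs(z-16)<5)&(s<70)
r=cv2.minAreaRect(P[g][:,:2].astype(np.float32)); print('cradle',r,g.sum())
b=box&(h>105)&(h<125)&(s>150)&(z<50); b[:, 325:]=0
Q=P[b]; print('pad',b.sum(),Q.mean(0),cv2.minAreaRect(Q[:,:2].astype(np.float32)))
A=np.c_[Q[:,:2],np.ones(len(Q))]; print(np.linalg.lstsq(A,Q[:,2],rcond=None)[0])
rd=box&((h<6)|(h>174))&(s>150)&(v>80); rd[:,320:]=0;print('red',rd.sum(),P[rd].mean(0),P[rd].max(0))
ye=box&(h>15)&(h<28)&(s>150)&(v>120); Y=P[ye]; print('yel',ye.sum()); print(Y[::max(1,len(Y)//25)].round())
k=box&(v<60)&(z>150); print('handle',k.sum()); 
for u in range(150,240,6):
  c=P[u,350:405]; i=c[:,2].argmax(); print(u,350+i,c[i].round())
for n,(a0,a1,b0,b1) in dict(mug=(105,165,270,312),meter=(215,295,185,235)).items():
  q=P[a0:a1,b0:b1].reshape(-1,3); q=q[q[:,2]>20]; print(n,q.min(0).round(),q.max(0).round())
E
python3 m.py
```

```text
bench z 0.49978271629259163
cradle ((609.3411865234375, 18.860916137695312), (305.1488037109375, 269.80877685546875), 17.843250274658203) 7161
pad 837 [546.77659979  59.16048581  27.21963741] ((543.7232055664062, 59.987022399902344), (103.69910430908203, 54.23969268798828), 18.431591033935547)
[-1.15410367e-01 -3.17108224e-02  9.21993532e+01]
red 37 [642.94530372  49.57110474 190.23983509] [648.77584596  56.02263103 193.1124808 ]
yel 132
[[633.  49. 183.]
 [630.  47. 182.]
 [625.  49. 177.]
 [623.  45. 170.]
 [617.  47. 172.]
 [613.  46. 171.]
 [611.  44. 165.]
 [607.  44. 163.]
 [605.  44. 164.]
 [606.  34. 161.]
 [604.  34. 159.]
 [606.  25. 150.]
 [608.  13. 144.]
 [604.  19. 153.]
 [606.   9. 142.]
 [604.  13. 144.]
 [604.   4. 140.]
 [599. -69. 159.]
 [603.  -0. 138.]
 [604. -10. 132.]
 [602.  -4. 134.]
 [603. -14. 129.]
 [604. -24. 124.]
 [600. -14. 131.]
 [602. -24. 122.]
 [600. -24. 122.]
 [590. -69. 159.]]
handle 1166
150 367 [669. -73. 231.]
156 371 [658. -80. 231.]
162 398 [ 368.   46. 1204.]
168 375 [636. -86. 230.]
174 400 [ 368.   46. 1204.]
180 377 [614. -89. 230.]
186 382 [603. -97. 231.]
192 397 [ 368.   46. 1204.]
198 386 [ 581. -104.  230.]
204 389 [ 570. -109.  231.]
210 378 [ 368.   46. 1204.]
216 391 [ 548. -111.  232.]
222 385 [ 542. -104.  208.]
228 382 [ 537. -102.  176.]
234 384 [ 525. -106.  176.]
mug [368.  27.  20.] [ 821.  109. 1204.]
meter [368.  46.  20.] [ 584.  282. 1204.]
```

Call:
{"method": "play_rows", "body": {
  "motion": [
    [[0.5,0,0,-0.04,0],[1,0.03,-0.035,-0.07,-1],[1,0.06,-0.07,-0.07,-2],[1,0.09,-0.105,-0.07,-3.3],[1,0.11,-0.13,-0.07,-3.3],[1,0.14,-0.165,-0.07,-3.3],[1,0.165,-0.195,-0.07,-3.3],[1,0.19,-0.225,-0.07,-3.3],[1,0.215,-0.255,-0.07,-3.3],[1,0.24,-0.285,-0.07,-3.3],[1,0.265,-0.315,-0.07,-3.3],[1,0.29,-0.345,-0.07,-3.3],[1,0.315,-0.375,-0.07,-3.3],[1,0.34,-0.405,-0.07,-3.3],[1,0.365,-0.435,-0.07,-3.3],[1,0.39,-0.465,-0.07,-3.3],[1,0.42,-0.5,-0.07,-3.3],[1,0.45,-0.535,-0.07,-3.3],[1,0.48,-0.57,-0.07,-3.3],[1,0.497,-0.592,-0.07,-3.3]]
  ]
}}

```text
time: 1.77
position: [502.3, 47.4, 301.4]
eef_rot: [3.103, 0.49, 0.0]
wrist_force: [1.8, -0.8, -0.6]
opening: -0.001
gripper_force: 0.0
```

```bash
python3 - <<'E'
from h import *
s=get_state();print(s['time'],s['position'],R.from_rotvec(s['eef_rot']).as_matrix().round(3).tolist(),s['opening'],s['joint_vel'].round(2))
m,p,d=snap('wrist','w1'); print(np.array(m['view']).round(2).tolist())
E
```

```text
1.7667 [502.29332835  47.3572555  301.37131021] [[0.951, 0.308, 0.0], [0.308, -0.951, 0.0], [0.0, 0.0, -1.0]] -0.0006224625877346869 [-0.66  0.48 -0.37 -0.46  0.32  0.09 -1.12]
[[0.31, -0.95, -0.0, -107.84], [0.9, 0.29, -0.32, -403.44], [0.3, 0.1, 0.95, -602.93], [0.0, 0.0, 0.0, 1.0]]
```

View pics/w1.png

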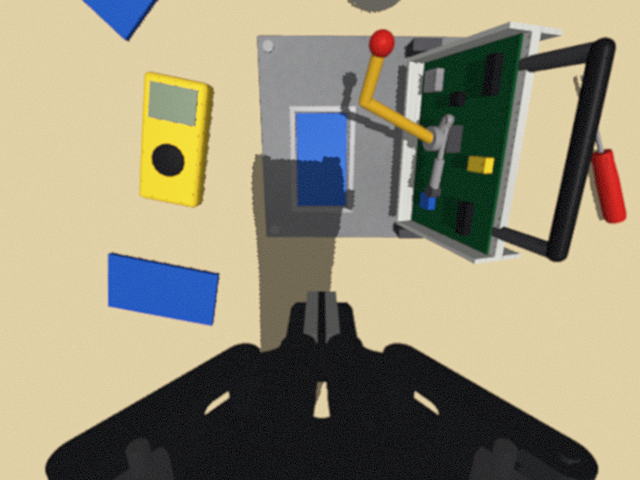

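The wrist view shows the cradle's left edge at columns 258–267, its top edge at row 37 and bottom edge at row 237. The pad lies at (295–350, 108–208), the red foot at (382,43) and the handle runs from (603,45) to (558,255). The arm was still drifting, so I take one still picture and fit from that.

```bash
python3 - <<'E'
from h import *
m,p,d=snap('wrist','w2'); P=cloud(m,d); s=get_state(); print(s['position'],s['time'])
hsv=cv2.cvtColor(p,cv2.COLOR_RGB2HSV).astype(int); h,sa,v=[hsv[...,i] for i in range(3)]
# cradle frame axes guess
a=np.deg2rad(18); ex=np.array([np.cos(a),np.sin(a)]); ey=np.array([-ex[1],ex[0]])
o=np.array([582.6,9.1])
L=np.stack([(P[...,:2]-o)@ex,(P[...,:2]-o)@ey],-1); z=P[...,2]
print('bench',np.median(z[300:330,20:80]))
g=(abs(z-16)<4)&(abs(L[...,0])<135)&(abs(L[...,1])<150)&(sa<80)
n,lab,st,c=cv2.connectedComponentsWithStats(g.astype(np.uint8)); k=1+st[1:,4].argmax(); g=lab==k
print('left comp',st[k])
# +y edge per row, +/-x edges per column
rows=[r for r in range(50,150,4)]; E=np.array([P[r,np.where(g[r])[0].min()][:2] for r in rows if g[r].any()])
f=np.polyfit(E[:,0],E[:,1],1); print('edge +y yaw',np.rad2deg(np.arctan(f[0])),'dist',np.median((E-o)@ey))
for nm,fn in(('+x',min),('-x',max)):
  q=np.array([P[fn(np.where(g[:,c])[0]),c][:2] for c in range(275,345,3) if g[:,c].any()]); f=np.polyfit(q[:,1],q[:,0],1); print(nm,np.rad2deg(np.arctan(-f[0])),np.median((q-o)@ex))
b=(h>105)&(h<128)&(sa>120)&(abs(L[...,0]+20)<70)&(abs(L[...,1]-60)<45)&(z>18)&(z<45)
l=L[b]; print('pad',b.sum(),np.percentile(l,[1,99],0),cv2.minAreaRect(P[b][:,:2].astype(np.float32)))
for x in(-70,-50,-20,20): 
  t=b&(abs(L[...,0]-x)<4); print(x,np.median(z[t]))
rd=((h<6)|(h>174))&(sa>150)&(z>100); print('red',np.median(L[rd],0),P[rd].max(0),L[rd].min(0),L[rd].max(0))
k=(v<70)&(z>205)&(L[...,1]<-80)&(L[...,1]>-140); l=L[k]; print('bar',np.percentile(l,[1,50,99],0),np.percentile(z[k],[50,98]),np.rad2deg(np.arctan(np.polyfit(P[k][:,0],P[k][:,1],1)[0])))
E
```

```text
[503.01195054  51.7064291  301.21134526] 1.8667
bench 1.2905249310523268
left comp [  264    39   145   203 18212]
edge +y yaw 17.731680976365833 dist 135.27198310118294
+x 18.15438380498239 118.94521917207587
-x 17.134441925942635 -119.65576998173151
pad 4412 [[-71.47075195  33.20156086]
 [ 34.59263137  90.96315745]] ((545.6727294921875, 62.2523193359375), (109.03196716308594, 59.701499938964844), 18.226055145263672)
-70 34.688780505730435
-50 32.59016543571302
-20 28.826177869279434
20 24.022822249790366
red [72.15212989 21.50688424] [653.64780128 106.22286085 444.63942041] [ -66.86919142 -112.17922619] [ 81.27142713 118.09518768]
bar [[ -68.60034909 -109.96049927]
 [  10.03530532 -101.90901281]
 [  67.45567334  -95.83816924]] [227.19818809 230.16402942] 17.670458329191845
```

Call:
{"method": "play_rows", "body": {
  "motion": [
    [[1,0.003,-0.002,0.03,0],[1,0.003,-0.002,0.065,0],[1,0.003,-0.002,0.1,0],[1,0.003,-0.002,0.135,0],[1,0.003,-0.002,0.17,0],[1,0.003,-0.002,0.2,0],[1,0.003,-0.002,0.225,0],[1,0.003,-0.002,0.243,0],[1,0.003,-0.002,0.253,0],[1,0.003,-0.002,0.258,0],[1,0.003,-0.002,0.26,0],[1,0.003,-0.002,0.26,0]]
  ]
}}

```text
time: 2.87
position: [504.4, 48.3, 41.8]
eef_rot: [3.103, 0.49, 0.001]
wrist_force: [-0.4, -0.0, -0.4]
opening: -0.002
gripper_force: 0.0
```

```bash
python3 -c "
from h import *
s=get_state();print(s['time'],s['position'],s['joint_vel'].round(2),s['wrist_force'])"
```

```text
2.8667 [504.38132774  48.28372459  41.76512384] [ 0.   -0.01 -0.01 -0.01 -0.01  0.01  0.  ] [-0.39976937 -0.00624605 -0.44167664]
```

Right over pad_high, so I press slowly.

Call:
{"method": "play_rows", "body": {
  "motion": [
    [[1,0,0,0.004,0],[1,0,0,0.007,0],[1,0,0,0.009,0],[1,0,0,0.011,0],[1,0,0,0.013,0],[1,0,0,0.015,0],[1,0,0,0.017,0],[1,0,0,0.019,0],[1,0,0,0.02,0],[1,0,0,0.021,0],[1,0,0,0.021,0],[1,0,0,0.021,0]]
  ]
}}

```text
time: 3.87
position: [504.2, 48.0, 21.9]
eef_rot: [3.102, 0.49, 0.001]
wrist_force: [-12.6, -2.9, 41.0]
opening: 0.001
gripper_force: 20.7
```

Call:
{"method": "play_rows", "body": {
  "motion": [
    [[1,0,0,-0.02,0],[1,0,0,-0.05,0],[1,0,0,-0.085,0],[1,0,0,-0.12,0],[1,0,0,-0.155,0],[1,0,0,-0.19,0],[1,0.02,0.005,-0.22,0],[1,0.05,0.015,-0.23,0],[1,0.08,0.023,-0.23,0],[1,0.11,0.032,-0.23,0],[1,0.13,0.038,-0.23,0],[1,0.138,0.04,-0.23,0],[1,0.138,0.04,-0.23,0],[1,0.138,0.04,-0.22,0],[1,0.138,0.04,-0.22,0]]
  ]
}}

```text
time: 5.12
position: [646.0, 52.7, 238.5]
eef_rot: [3.103, 0.491, -0.004]
wrist_force: [-1.4, -0.8, -0.3]
opening: 0.001
gripper_force: 0.0
```

```bash
python3 - <<'E'
from h import *
s=get_state();print(s['time'],s['position'])
o=np.array([582.6,9.1]);a=np.deg2rad(17.8); ex=np.array([np.cos(a),np.sin(a)]); ey=np.array([-ex[1],ex[0]])
t=s['position'][:2]-o; print('tcp',t@ex,t@ey)
m,p,d=snap('top','t2'); P=cloud(m,d); L=np.stack([(P[...,:2]-o)@ex,(P[...,:2]-o)@ey],-1); z=P[...,2]
hsv=cv2.cvtColor(p,cv2.COLOR_RGB2HSV).astype(int); h,sa,v=[hsv[...,i] for i in range(3)]
b=(h>105)&(h<128)&(sa>120)&(abs(L[...,0]+20)<70)&(abs(L[...,1]-60)<45)&(z>10)&(z<45)
Q=np.c_[L[b],np.ones(b.sum())]; print('pad',b.sum(),np.linalg.lstsq(Q,z[b],rcond=None)[0],np.median(z[b]))
m,p,d=snap('scene','s2');cv2.imwrite('pics/s2c.png',cv2.resize(p[160:370,180:420,::-1],None,fx=2.5,fy=2.5))
E
```

```text
5.1167 [646.02850896  52.65790388 238.50150216]
tcp 73.7075944271182 22.082963182552962
pad 552 [-4.83197745e-04 -7.13162215e-03  2.20161363e+01] 21.766483633323155
```

View pics/s2c.png

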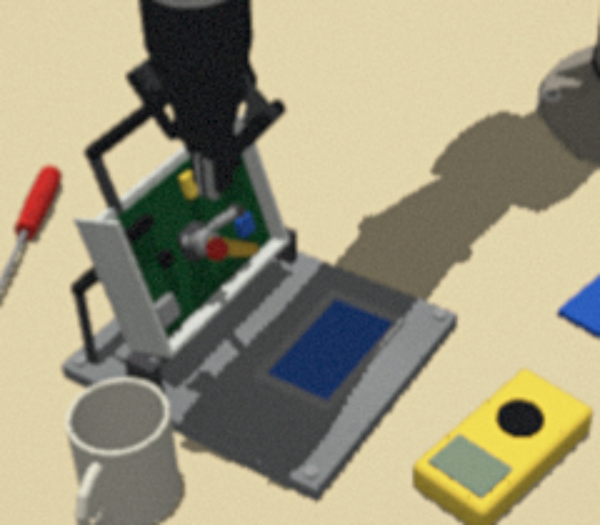

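The crop shows the pad flat in its pocket at (330,350). The fingertips at (210,185) are above the red foot at (217,248), and the depth fit gives a level pad at 22 mm. Next is the kickstand.

Call:
{"method": "play_rows", "body": {
  "motion": [
    [[1,0,0,0.02,0],[1,0.002,0,0.035,0],[1,0.004,0,0.042,0],[1,0.004,-0.001,0.047,0],[1,0.005,-0.003,0.053,0],[1,0.005,-0.005,0.059,0],[1,0.006,-0.006,0.065,0],[1,0.006,-0.008,0.071,0],[1,0.006,-0.01,0.077,0],[1,0.006,-0.012,0.083,0],[1,0.006,-0.013,0.089,0],[1,0.006,-0.015,0.095,0],[1,0.006,-0.017,0.101,0],[1,0.006,-0.019,0.107,0],[1,0.006,-0.021,0.113,0],[1,0.006,-0.022,0.119,0],[1,0.006,-0.022,0.122,0],[1,0.006,-0.022,0.122,0]]
  ]
}}

```text
time: 6.72
position: [646.2, 75.5, 117.4]
eef_rot: [-3.103, -0.49, 0.002]
wrist_force: [-0.6, -0.1, 0.3]
opening: 0.004
gripper_force: 0.0
```

```bash
python3 - <<'E'
from h import *
s=get_state();print(s['position'],s['wrist_force'])
m,p,d=snap('scene','s3');cv2.imwrite('pics/s3c.png',cv2.resize(p[160:370,180:420,::-1],None,fx=2.5,fy=2.5))
E
```

```text
[646.23335131  75.490239   117.44625502] [-0.61358055 -0.0826466   0.31939512]
```

View pics/s3c.png

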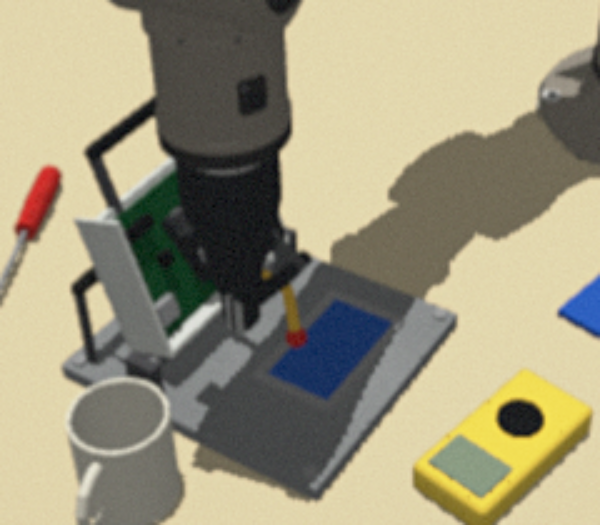

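The crop shows the yellow leg down with the red foot at (297,340) above the pad, and the shut fingers clear of it. Next I go over the handle and open the gripper.

Call:
{"method": "play_rows", "body": {
  "motion": [
    [[1,0,0,-0.025,0],[1,0,0,-0.06,0],[1,0,0,-0.1,0],[1,0,0,-0.14,0],[1,0,0,-0.17,0],[1,-0.005,0.01,-0.183,0],[0.5,-0.02,0.035,-0.183,0],[0,-0.035,0.065,-0.183,0],[0,-0.05,0.095,-0.183,0],[0,-0.065,0.12,-0.183,0],[0,-0.076,0.137,-0.183,0],[0,-0.081,0.146,-0.183,0],[0,-0.081,0.146,-0.183,0],[0,-0.081,0.146,-0.183,0],[0,-0.081,0.146,-0.183,0]]
  ]
}}

```text
time: 8.02
position: [614.8, -86.6, 301.4]
eef_rot: [-3.102, -0.493, -0.001]
wrist_force: [-0.5, 0.5, -0.7]
opening: 1.002
gripper_force: 0.0
```

```bash
python3 - <<'E'
from h import *
o=np.array([582.6,9.1]);a=np.deg2rad(17.8); ex=np.array([np.cos(a),np.sin(a)]); ey=np.array([-ex[1],ex[0]])
s=get_state();t=s['position'][:2]-o;print('tcp',t@ex,t@ey,s['position'],s['opening'])
for n in('scene','wrist','top'):
  m,p,d=snap(n,n+'4'); P=cloud(m,d); L=np.stack([(P[...,:2]-o)@ex,(P[...,:2]-o)@ey],-1); z=P[...,2]
  k=(d>0)&(p.max(2)<80)&(z>212)&(z<235)&(abs(L[...,1]+105)<15)&(abs(L[...,0])<75)
  if k.sum()>20: print(n,k.sum(),np.percentile(L[k],[2,50,98],0).round(1),np.percentile(z[k],[2,50,98]))
E
```

```text
tcp 1.435399972955148 -101.01276192412496 [614.84581357 -86.63842464 301.41760877] 1.0015960141198976
scene 303 [[ -62.9 -109. ]
 [  11.2 -103.6]
 [  71.2  -99.7]] [213.0922758  226.84947698 231.20323039]
wrist 3710 [[ -63.9 -113. ]
 [  12.5 -106.2]
 [  68.4  -99.8]] [219.90974577 228.58746831 230.49426037]
top 371 [[ -72.3 -111.6]
 [ -29.3 -105. ]
 [  63.3  -98.6]] [214.94814003 227.68508071 231.69790599]
```

View pics/wrist4.png

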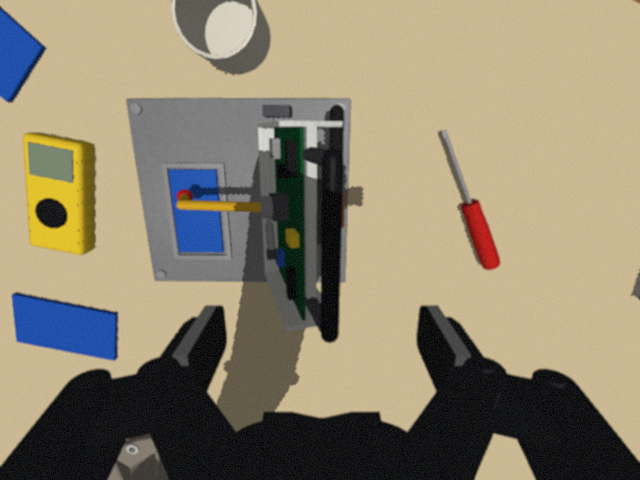

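The wrist view shows the bar vertical at column ~330, rows 150–335, between the open fingers at (205,325) and (440,325). The leg is still down, with the red foot at (184,196). I descend and grip.

Call:
{"method": "play_rows", "body": {
  "motion": [
    [[0,0,0.003,0.02,0],[0,0,0.003,0.045,0],[0,0,0.003,0.07,0],[0,0,0.003,0.088,0],[0,0,0.003,0.096,0],[0,0,0.003,0.098,0],[0,0,0.003,0.098,0],[0.3,0,0.003,0.098,0],[0.5,0,0.003,0.098,0],[0.65,0,0.003,0.098,0],[0.75,0,0.003,0.098,0],[0.85,0,0.003,0.098,0],[1,0,0.003,0.098,0],[1,0,0.003,0.098,0],[1,0,0.003,0.098,0],[1,0,0.003,0.098,0]]
  ]
}}

```text
time: 9.5
position: [615.8, -91.8, 203.7]
eef_rot: [3.103, 0.489, 0.001]
wrist_force: [0.5, -5.0, 5.6]
opening: 0.141
gripper_force: 58.6
```

```bash
python3 - <<'E'
from h import *
o=np.array([582.6,9.1]);a=np.deg2rad(17.8); ex=np.array([np.cos(a),np.sin(a)]); ey=np.array([-ex[1],ex[0]])
s=get_state();t=s['position'][:2]-o;print('tcp',t@ex,t@ey,s['position'],s['wrist_force'])
y=t@ey; 
for th in np.arange(-.3,.01,.05): print(round(th,2),(195*(np.sin(th)+np.sin(.3))).round(1),(195*(np.cos(th)-np.cos(.3))).round(1))
E
```

```text
tcp 0.7131645966420029 -106.24313328114424 [615.757052   -91.83919891 203.70177152] [ 0.4509416  -5.01766307  5.56442542]
-0.3 0.0 0.0
-0.25 9.4 2.6
-0.2 18.9 4.8
-0.15 28.5 6.5
-0.1 38.2 7.7
-0.05 47.9 8.5
-0.0 57.6 8.7
```

Call:
{"method": "play_rows", "body": {
  "motion": [
    [[1,0,-0.003,-0.001,0],[1,0,-0.007,-0.002,0],[1,0,-0.011,-0.003,0],[1,0,-0.015,-0.0039,0],[1,0,-0.019,-0.0048,0],[1,0,-0.0235,-0.0057,0],[1,0,-0.028,-0.0064,0],[1,0,-0.033,-0.0071,0],[1,0,-0.038,-0.0077,0],[1,0,-0.042,-0.0081,0],[1,0,-0.046,-0.0084,0],[1,0,-0.049,-0.0086,0],[1,0,-0.052,-0.0087,0],[1,0,-0.054,-0.0087,0],[1,0,-0.054,-0.0087,0],[1,0,-0.054,-0.0087,0]]
  ]
}}

```text
time: 10.83
position: [599.1, -39.4, 212.7]
eef_rot: [3.103, 0.491, 0.001]
wrist_force: [-1.0, -2.5, 11.6]
opening: 0.139
gripper_force: 63.4
```

```bash
cat > c.py <<'E'
from h import *
import sys
o=np.array([582.6,9.1]);a=np.deg2rad(17.8); ex=np.array([np.cos(a),np.sin(a)]); ey=np.array([-ex[1],ex[0]])
s=get_state();t=s['position'][:2]-o;f=s['wrist_force'];print('tcp',t@ex,t@ey,s['position'],'fx,fy',f[:2]@ex,f[:2]@ey,f[2],s['time'])
n=sys.argv[1]
for c in('scene','top'):
  m,p,d=snap(c,c+n); P=cloud(m,d); L=np.stack([(P[...,:2]-o)@ex,(P[...,:2]-o)@ey],-1); z=P[...,2]
  hsv=cv2.cvtColor(p,cv2.COLOR_RGB2HSV).astype(int); h,sa,v=[hsv[...,i] for i in range(3)]
  # green board plane lean
  k=(h>50)&(h<85)&(sa>100)&(z>40)&(z<190)&(abs(L[...,0])<90)&(abs(L[...,1]+50)<70)
  if k.sum()>50:
    y=L[k][:,1]; zz=z[k]; q=np.polyfit(zz,y,1); r=abs(y-np.polyval(q,zz)); g=r<2*np.median(r)+1; q=np.polyfit(zz[g],y[g],1); print(c,'board lean',np.arctan(q[0]),k.sum())
  if c=='scene': cv2.imwrite('pics/c%s.png'%n,cv2.resize(p[160:370,180:420,::-1],None,fx=2.5,fy=2.5))
E
python3 c.py 5
```

```text
tcp 0.853212724671262 -51.24854541847376 [599.07880863 -39.4344233  212.74021227] fx,fy -1.6756535197574818 -2.1053147974715354 11.592565735175176 10.8333
scene board lean -0.006988591450116751 1224
```

View pics/c5.png

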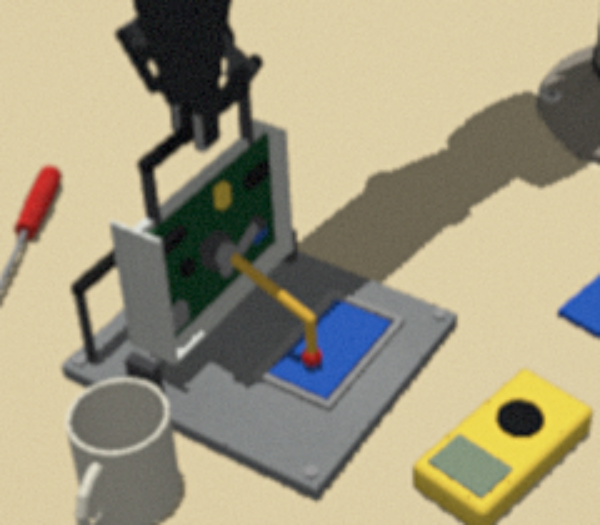

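The crop shows the chassis nearly upright, gripped at (205,130), with the red foot at (312,358) just above the pad. I check the bias of the lean measure against the earlier pictures at the known -0.30.

```bash
python3 - <<'E'
from h import *
o=np.array([582.6,9.1]);a=np.deg2rad(17.8); ex=np.array([np.cos(a),np.sin(a)]); ey=np.array([-ex[1],ex[0]])
for n in('scene0','scene4','scene5'):
  m,p,d=load(n); P=cloud(m,d); L=np.stack([(P[...,:2]-o)@ex,(P[...,:2]-o)@ey],-1); z=P[...,2]
  hsv=cv2.cvtColor(p,cv2.COLOR_RGB2HSV).astype(int); h,sa,v=[hsv[...,i] for i in range(3)]
  k=(h>50)&(h<85)&(sa>100)&(z>40)&(z<190)&(abs(L[...,0])<90)&(abs(L[...,1]+50)<70)
  y=L[k][:,1];zz=z[k]
  for i in range(3):
    q=np.polyfit(zz,y,1); r=abs(y-np.polyval(q,zz)); g=r<2*np.median(r)+.5; y,zz=y[g],zz[g]
  print(n,np.arctan(q[0]),len(y))
E
```

```text
scene0 -0.29892613334965923 1500
scene4 -0.2986409580433521 1444
scene5 -0.0073292510232411835 1098
```

Call:
{"method": "play_rows", "body": {
  "motion": [
    [[1,0,-0.001,0,0],[1,0,-0.002,0.0005,0],[1,0,-0.002,0.0005,0],[1,0,-0.002,0.0005,0],[1,0,-0.002,0.0005,0],[1,0,-0.002,0.0005,0],[1,0,-0.002,0.0005,0],[1,0,-0.002,0.0005,0],[1,0,-0.002,0.0005,0]]
  ]
}}

```text
time: 11.68
position: [598.6, -37.9, 212.7]
eef_rot: [3.103, 0.49, 0.002]
wrist_force: [-2.1, -3.7, 18.4]
opening: 0.142
gripper_force: 64.0
```

```bash
python3 c.py 6
```

```text
tcp 0.892269034324 -49.606616547329565 [598.61406535 -37.85915523 212.73348837] fx,fy -3.0714132476114346 -2.8509426142109913 18.398735644160627 11.6833
scene board lean 0.0015784837233614693 1194
```

Upright to within about 0.005 rad. I relieve the downward strain and then re-check.

Call:
{"method": "play_rows", "body": {
  "motion": [
    [[1,0,0,-0.001,0],[1,0,0,-0.0015,0],[1,0,0,-0.0015,0],[1,0,0,-0.0015,0],[1,0,0,-0.0015,0],[1,0,0,-0.0015,0],[1,0,0,-0.0015,0],[1,0,0,-0.0015,0]]
  ]
}}

```text
time: 12.45
position: [598.5, -37.6, 212.8]
eef_rot: [-3.103, -0.49, -0.001]
wrist_force: [5.1, -2.5, 1.2]
opening: 0.139
gripper_force: 62.1
```

```bash
python3 c.py 7; python3 - <<'E'
from h import *
o=np.array([582.6,9.1]);a=np.deg2rad(17.8); ex=np.array([np.cos(a),np.sin(a)]); ey=np.array([-ex[1],ex[0]])
m,p,d=load('scene7'); P=cloud(m,d); L=np.stack([(P[...,:2]-o)@ex,(P[...,:2]-o)@ey],-1); z=P[...,2]
hsv=cv2.cvtColor(p,cv2.COLOR_RGB2HSV).astype(int); h,sa,v=[hsv[...,i] for i in range(3)]
b=(h>105)&(h<128)&(sa>120)&(abs(L[...,0]+20)<55)&(abs(L[...,1]-60)<32)&(z>10)&(z<45)
Q=np.c_[L[b],np.ones(b.sum())]; print('pad',b.sum(),np.linalg.lstsq(Q,z[b],rcond=None)[0],np.median(z[b]))
rd=((h<6)|(h>174))&(sa>150)&(abs(L[...,0])<60)&(abs(L[...,1]-60)<40);print('foot',np.median(L[rd],0),np.percentile(z[rd],[2,98]))
E
```

```text
tcp 0.8332306012106564 -49.33657141993296 [598.47530159 -37.6200851  212.83783234] fx,fy 4.119176598206143 -3.949047806066984 1.2126826135034348 12.45
scene board lean 0.0032901017909167103 1193
pad 801 [-4.98853000e-03 -2.74878005e-03  2.29583969e+01] 22.855343557288244
foot [17.35043314 64.14426291] [32.48365172 41.44008685]
```

```bash
python3 -c "
from rig import *
print(close_job())"
```

```text
the job is handed in; nothing more can be done
None
```

The blue foot pad is pressed level at 22 mm, the kickstand is snapped down, and the chassis is held upright in the grip (lean within about 0.005 rad of zero); handed in at about 12.6 s without touching the mug, meter or screwdriver, though the pad press peaked at 41 N through the fingertips.

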